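# Stopper the amber bottle with sprung tongs

## Robot

A 7-joint arm with a two-finger parallel gripper is mounted at the origin on the work surface. World frame = base frame: x ahead of the robot, y to its left, z up, the work surface at z = 0. Lengths are in m, angles in degrees, forces in N, time in s.
With the tool pointing down it reaches from about 0.425 to 0.875 m from the base axis. Payload 4.7 kg.
Tool frame: the origin (TCP) lies on the mounting face of the last link; the fingertips stand 182 mm ahead of it and the grasp point (between the pads) lies 164 mm ahead of it; z points along the fingers, x is the direction in which the jaws open and shut, and the axes are right-handed (so a half turn about z gives the same grasp; the last joint's range is limited). The gripper opens to 87 mm and grips with 3 to 60 N. Pads are 19 mm wide; open, the fingers measure 117 mm over their backs; the gripper's body (75 mm by 190 mm) begins 51 mm behind the grasp point.
Start: joints at [-63.02, 18.392, -4.016, 83.108, 1.295, 78.541, -3.26], TCP at [0.287, 0.583, 0.405] pointing down, gripper open.
Joint ranges: [-163.93, 163.93], [-17.29, 119.83], [-79.2, 71.16], [3.27, 140.29], [-89.18, 269.18], [5.43, 117.66], [-154.24, 154.24]. Speed limits (degrees/s): [147.25, 147.25, 180, 180, 180, 180, 180].

## Interface

Orientations are given as [roll, pitch, yaw] about the fixed x, y, z axes, in that order (R = Rz(yaw) Ry(pitch) Rx(roll)).
In Python, from cell import status, cams, env, outline_of, landmark_of gives the robot as it stands. The module is installed in compiled form; this text tells all that it offers.
- The arm moves only by the tool jog_arm, never from a script. Its argument "rows" is a list of rows, each a list of 7 numbers: the closure, from 0 (fully open) to 1 (shut), then the shift along the tool's x, y, z in m, then the turn, a rotation vector about the tool's x, y, z in degrees. A call has 1 to 12 rows; each row shifts and turns the commanded pose from where the row before left it, along the tool's axes as they then stand; what a row does not reach is not made up. A row lasts 1/12 s, in which the tool goes at most 41.7 mm and 7.16 degrees, less where a joint would pass 70% of its speed; a pose out of reach is approached as far as the arm can. A call with a gripper value outside its range is refused whole. The fingers move at their own pace and stop on an object; "grip_force" is the grip in N (left out, the last holds). Time passes only in rows, so rows that do not move let the fingers close. It gives the time, the measured TCP pose, the force and the opening at its end, in the units of the state.
- status.get_obs(): the state, without advancing time (a new reading comes with each control period).
- cams.read_camera(name): name is "scene" or "top" or "wrist"; returns (picture, depth): 420x560x3 uint8, red, green, blue; 420x560 float32, m along the optical axis (not along the pixel's ray), 0 where there is no reading.
- cams.camera_params(name): a dict with "vfov" (degrees; the focal length in pixels is half the picture's height over the tangent of half this angle, whatever the lens; pixels are square), "cx", "cy" (the principal point, pixels), "eye" and "attitude" of the camera in the world. Camera axes: x right, y up, looking along -z (the intrinsics and any distortion apply to the point x, -y, -z); pixel columns grow to the right and rows downward; lengths in m; the calibration is good to about 2 mm. A picture is of the moment at which its call begins: read the wrist's pose just before it. camera_params takes no time and is no camera call; for the wrist camera it gives the pose at the moment of the call.
- env.sign_off(): hands the job in, once; it reports no verdict.
Trained networks look in the newest picture that a camera, given by its name, has taken for a name from the list of things; names that differ only in an ending like _2 or _b are one class to them, and where a whole thing is asked for, a point or a joint stands for the part that bears it (a point fixed in the world has none). Each returns a list of dicts, best first, with "conf" (0 to 1); they miss things now and then, are a little off and sometimes report something else, mostly with a low value. They report only what shows in the picture. A call takes as long as a camera call. They do not tell look-alikes from the thing itself.
- outline_of(camera, name): "pixels" (420x560 bool, what is visible of it) and "box" ([left, top, right, bottom] in pixels, round what is visible of it).
- landmark_of(camera, name): "position" ([row, column] in pixels: a listed point, or the origin of a listed thing).
The state is a dict: "time_s": time; "qpos": joint angles; "joint_velocities": joint speeds; "effort": joint torques, N m; "tool_pos": TCP position; "tool_rot": TCP orientation; "force": force on the tool from outside, world axes, zero at the start; "wrist_torque": the same for the moment, N m; "grip_width": finger opening in m.
Only numpy, scipy, OpenCV 4.12 (cv2) and the standard library are available. Lean on these libraries where they do the work, as an engineer would, in place of code of your own. Each camera call takes 0.05 s, during which the arm holds its last target. There are 200 camera calls.

## Task

The steel stopper in the ramekin has been sterilised, so handle it only with the sprung tongs that stand in the dark stand: pick it up by its knob, put it in the neck of the open amber bottle and, with the tongs still gripping it, feel for the hidden seat in the neck and press the stopper onto it firmly but gently (about 15 newtons) for half a second. Then let go of it and put the tongs back in their stand. Leave everything else where it is.

Things in the scene. Friction and masses are not known exactly. Their poses are not given: they have to be found in the camera images.
- tongs_grip (a point): steel sprung tongs standing jaws down in the stand: point half-way between their two flat finger plates, 66 mm above the tongs' underside. z runs up to the bow, whose top is 40 mm above this point; the arms open and close along y, so grip the plates from above, closing along y. At rest the plates are 50 mm over their outer faces, each 18 mm wide, 26 mm tall
- tongs_tip (a point): the point midway between the jaw tips, level with the underside of the resting tongs, 66 mm below tongs_grip (fixed to the bow, does not move as the jaws close). At rest the jaws are 36 mm apart inside, 48 mm outside, each 16 mm wide and tall, 4 mm thick; closing on the 14 mm knob lowers the jaw tips about 2 mm below this point. Axes as tongs_grip
- stopper_mid (a point): steel stopper, about 60 g, round, 51 mm tall, upright in the ramekin; point on its axis half-way up, 25.5 mm above its foot. From below: plug 18 mm dia., 28 mm long, foot tapered to 15 mm over its last 5 mm; flange 28 mm dia., 5 mm thick; knob 14 mm dia., 18 mm tall. The flange's upper face is 7.5 mm above this point, its under face 2.5 mm above. z is its axis, up
- bottle_mouth (a point): centre of the upper rim of the neck of a fixed open amber glass bottle; z up. Neck 34 mm outside, bore 20.4 mm, plain. A firm rubber-faced seat fills the bore at a depth that differs each time, 10 to 24 mm below the rim, and is not measured: the stopper's foot comes to rest on it, so stopper_mid ends 1.5 to 15.5 mm above this point, the flange never touching the rim
- stand_pocket (a point): dark steel stand, fixed: 90 mm square foot plate with an upright pocket for the tongs' jaws, 54 mm along its y by 21 mm along its x inside, 32 mm deep, its rim 38 mm above the counter. Point: centre of the pocket's floor, 6 mm above the counter; z up. The tongs' underside rests there, tongs_tip at this point, their y along the pocket's y
- ramekin: white ceramic ramekin, 92 mm dia. over the rim, 34 mm tall, floor 5 mm thick, walls 4 mm; origin at the centre of its underside. To be left standing
- stopper: the stopper itself, as stopper_mid; origin at the centre of its foot
- tongs: the tongs, 106 mm tall, 90 g; origin amid the underside. Arms hinge 34 mm above tongs_grip, sprung open: 6 N at the plates to start, 10 N shuts the jaws on the knob. Plates squeezed to 46 mm: tongs held securely, jaws still about 25 mm apart. At about 42 mm the jaws meet a 14 mm knob; going on to close with 40 N is a fine firm grip. Opened to 46 mm they let go of it
- bottle: the open amber bottle, 96 mm tall, body 72 mm dia.; origin at the centre of its underside. The seal takes when the stopper, on the seat, is pressed down with 10 N or more for 0.3 s; a push of over 25 N on the bottle cracks it. The seat does not yield
- comb: bystander: fine steel comb lying flat, 150 mm long, 22 mm wide, 6 mm tall; origin at the centre of its underside
- brush: bystander: red slicker brush, 165 mm long, 80 mm wide head, 20 mm tall; origin under its head
- jar: bystander: closed amber jar with a steel cap, 64 mm dia., 85 mm tall; origin at the centre of its underside
- groomer: bystander: round purple silicone groomer, 72 mm dia., 42 mm tall; origin at the centre of its underside
- file: bystander: pale nail file block lying flat, 140 by 20 by 8 mm; origin at the centre of its underside
- soap: bystander: white soap bar, 75 by 50 by 25 mm; origin at the centre of its underside
Things that resemble listed ones, but are neither listed nor needed, are in the scene too. What is shaped like the tongs but turquoise is not meant.

How it is judged:
By the outcome, as a careful person would: the job done as asked, in the order asked, and still so for the second after the job is handed in, with the robot touching nothing.
It also fails if it takes over 64 s, if anything falls off the work surface, if the arm or the gripper's body presses on something with over 40 N, if the wrist force passes 120 N, or if a joint passes its speed limit or range.

## Working session

There is one attempt and no reset: what is moved stays moved. The work goes in short steps, Python scripts to look and compute and a tool call to move; the robot and the scene stay as the last step left them, time stands still between calls to the robot, and variables do not carry over. Pictures are saved under pics/ and viewed, about 8 in all and at most 12, crops included, and the job is handed in when it is done.

Besides the shell and the picture viewer there is one more tool, called after "Request:" as name(argument=value, ...), one argument or row to a line, values as JSON. jog_arm: Moves the arm, as the interface text tells. Its arguments: {"type":"object","properties":{"rows":{"type":"array"},"grip_force":{"type":"number"}},"required":["rows"]}

```bash
mkdir -p pics
cat > h.py <<'E'
import numpy as np, cv2
from scipy.spatial.transform import Rotation as R
from cell import status, cams, env, outline_of, landmark_of
def cam(n):
    p=cams.camera_params(n); return p
def ray(p,rc):
    f=210/np.tan(np.radians(p['vfov'])/2)
    d=np.array([(rc[1]-p['cx'])/f,-(rc[0]-p['cy'])/f,-1.0])
    return d
def rot(p):
    a=np.array(p['attitude'],float)
    return a if a.shape==(3,3) else R.from_euler('xyz',a,degrees=True).as_matrix() if a.size==3 else R.from_quat(a).as_matrix()
def atz(p,rc,z):
    d=rot(p)@ray(p,rc); e=np.array(p['eye']); return e+d*(z-e[2])/d[2]
def atdepth(p,rc,dep):
    return np.array(p['eye'])+rot(p)@(ray(p,rc)*dep)
def proj(p,X):
    f=210/np.tan(np.radians(p['vfov'])/2)
    c=rot(p).T@(np.array(X)-np.array(p['eye'])); return np.array([p['cy']-f*c[1]/-c[2],p['cx']+f*c[0]/-c[2]])
E
python3 - <<'E'
from h import *
print(status.get_obs())
for n in ['scene','top']:
    p=cams.camera_params(n); print(n,p)
    im,d=cams.read_camera(n); cv2.imwrite(f'pics/{n}.png',im[:,:,::-1]); np.save(n+'.npy',d)
    for k in ['tongs_grip','tongs_tip','stopper_mid','bottle_mouth','stand_pocket','ramekin','stopper','tongs','bottle','jar']:
        print(n,k,[(np.round(q['position'],1).tolist(),round(q['conf'],2)) for q in landmark_of(n,k)])
print(cams.camera_params('wrist'))
E
```

```text
{'time_s': 0.0, 'qpos': array([-63.01978801,  18.44008454,  -4.01490658,  83.1737497 ,
         1.29353638,  78.5394771 ,  -3.25931363]), 'joint_velocities': array([-0.07682507, -0.10222915, -0.02846494,  0.05633889, -0.02757981,
        0.06301031,  0.02849502]), 'effort': array([-3.95279176e-05, -4.91298866e+01, -4.04076995e-01, -3.12520480e+01,
       -6.39447151e-02,  4.37510514e-02,  1.70465250e-04]), 'tool_pos': array([0.2866424 , 0.5831676 , 0.40365956]), 'tool_rot': array([1.79995621e+02, 1.08156044e-01, 6.38293092e+01]), 'force': array([ 0.10736181,  0.33552373, -0.34427332]), 'wrist_torque': array([-0.01378938,  0.01874317, -0.01024939]), 'grip_width': 0.08681962181133475}
scene {'vfov': 42.46858391978945, 'cx': 274.0525844128687, 'cy': 209.46557841070512, 'eye': array([1.00130743, 0.62258301, 0.86578461]), 'attitude': array([ 46.0159047 ,   0.85143072, 142.85355157])}
scene tongs_grip [([183.5, 338.2], 0.88), ([203.2, 290.2], 0.79), ([223.2, 366.8], 0.74)]
scene tongs_tip [([224.4, 290.7], 0.66), ([244.3, 360.4], 0.65), ([204.2, 336.6], 0.55)]
scene stopper_mid [([320.9, 3
[... 830 characters left out ...]
), ([276.9, 244.3], 0.43)]
top stopper_mid [([214.4, 181.7], 0.48)]
top bottle_mouth [([203.8, 397.7], 0.78), ([237.0, 339.5], 0.48), ([216.3, 180.9], 0.27)]
top stand_pocket [([236.3, 301.0], 0.6), ([151.8, 322.7], 0.57)]
top ramekin [([212.8, 182.6], 0.94), ([152.2, 325.2], 0.57)]
top stopper [([215.5, 178.7], 0.66)]
top tongs [([290.1, 292.7], 0.72), ([276.5, 245.1], 0.63), ([237.4, 301.1], 0.53)]
top bottle [([206.0, 389.9], 0.76), ([216.4, 181.2], 0.44)]
top jar [([154.0, 321.0], 0.73)]
{'vfov': 61.98435503089688, 'cx': 277.78895778833737, 'cy': 214.23637264034318, 'eye': array([0.2226524 , 0.61469905, 0.38505563]), 'attitude': array([-1.53033599e+01,  2.28278377e-02,  6.38245324e+01])}
```

View pics/scene.png

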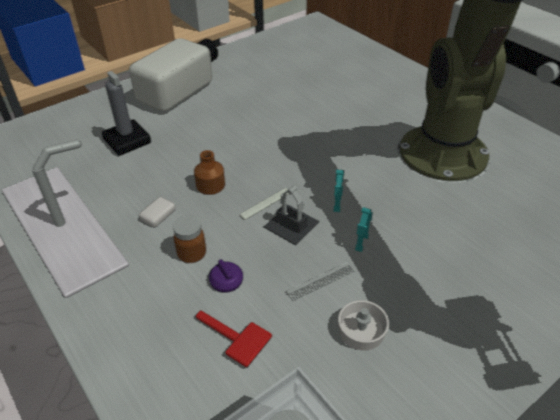

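View pics/top.png

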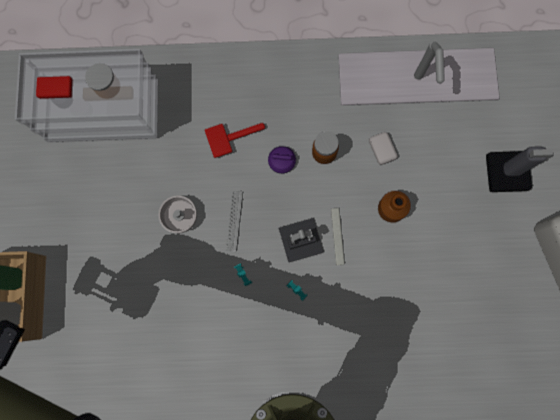

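The scene view shows the dark stand with steel tongs at about (row 215, col 291), the turquoise look-alikes at (190,338) and (228,363), the ramekin with the stopper at (322,361), and the open bottle at (155,207). In the top view the stand is at (238,301), the ramekin at (214,180) and the bottle at (203,397). Next I triangulate from both cameras.

```bash
cat >> h.py <<'E'
def tri(obs):
    A=np.zeros((3,3));b=np.zeros(3)
    L=[]
    for p,rc in obs:
        d=rot(p)@ray(p,rc); d/=np.linalg.norm(d); P=np.eye(3)-np.outer(d,d); A+=P; b+=P@np.array(p['eye']); L.append(P)
    X=np.linalg.solve(A,b)
    return X,[np.linalg.norm(P@(X-np.array(p['eye']))) for P,(p,rc) in zip(L,obs)]
E
python3 - <<'E'
from h import *
S=cams.camera_params('scene');T=cams.camera_params('top')
for k,s,t in [('grip',(203.2,290.2),(239.5,301.2)),('stopmid',(320.9,361.6),(214.4,181.7)),('mouth',(152.8,207.3),(203.8,397.7)),('pocket',(224,291.7),(236.3,301.0))]:
    X,r=tri([(S,s),(T,t)]); print(k,X.round(4),np.round(r,4))
for k,s,t,z in [('grip',(203.2,290.2),(239.5,301.2),.072),('stopmid',(320.9,361.6),(214.4,181.7),.0305),('mouth',(152.8,207.3),(203.8,397.7),.096),('pocket',(224,291.7),(236.3,301.0),.006)]:
    print(k,atz(S,s,z).round(4),atz(T,t,z).round(4))
# scene points by depth
for n,p in (('scene',S),('top',T)):
    d=np.load(n+'.npy'); print(n,d.shape,(d==0).mean())
for n,p,rc in [('top',T,(203,399)),('scene',S,(322,361)),('top',T,(330,400)),('scene',S,(290,100))]:
    print(atdepth(p,rc,np.load(n+'.npy')[rc]))
E
```

```text
grip [ 0.4655 -0.0387  0.0621] [0.0048 0.0048]
stopmid [0.5365 0.2531 0.0228] [0.0017 0.0017]
mouth [ 0.5353 -0.2595  0.0979] [0.0038 0.0038]
pocket [ 0.4744 -0.0342  0.0088] [0.0031 0.0031]
grip [ 0.4751 -0.0343  0.072 ] [ 0.4608 -0.0351  0.072 ]
stopmid [0.5396 0.2577 0.0305] [0.5362 0.2502 0.0305]
mouth [ 0.5364 -0.2652  0.096 ] [ 0.5327 -0.2574  0.096 ]
pocket [ 0.4707 -0.0339  0.006 ] [ 0.4769 -0.0364  0.006 ]
scene (420, 560) 0.004000850340136054
top (420, 560) 0.003903061224489796
[ 0.5364426  -0.26265163  0.08545533]
[0.54699879 0.26265353 0.03937368]
[ 2.47820989e-01 -2.61697484e-01 -2.16182718e-04]
[ 0.88665599 -0.12782905  0.0025859 ]
```

Request:
jog_arm(
  rows=[
    [0,-0.0153,0.0308,0.006,0,0,0],
    [0,-0.0153,0.0308,0.006,0,0,0],
    [0,-0.0153,0.0308,0.006,0,0,0],
    [0,-0.0153,0.0308,0.006,0,0,0],
    [0,-0.0153,0.0308,0.006,0,0,0],
    [0,-0.0153,0.0308,0.006,0,0,0],
    [0,-0.0153,0.0308,0.006,0,0,0],
    [0,-0.0153,0.0308,0.006,0,0,0],
    [0,-0.0153,0.0308,0.006,0,0,0],
    [0,-0.0153,0.0308,0.006,0,0,0],
    [0,-0.0153,0.0308,0.006,0,0,0],
    [0,-0.0153,0.0308,0.006,0,0,0],
  ],
)

```text
time_s: 2.1
tool_pos: [0.5382, 0.2541, 0.3328]
tool_rot: [180.0, -0.0, 63.8]
force: [0.0, 0.5, 0.1]
grip_width: 0.0872
```

Request:
jog_arm(
  rows=[
    [0,0,0,0,0,0,0],
    [0,0,0,0,0,0,0],
    [0,0,0,0,0,0,0],
  ],
)

```text
time_s: 2.35
tool_pos: [0.5373, 0.256, 0.3328]
tool_rot: [-180.0, -0.0, 63.8]
force: [-0.2, 0.0, -0.7]
grip_width: 0.0872
```

```bash
cat > look.py <<'E'
import sys
from h import *
def look(tag,items):
    o=status.get_obs(); p=cams.camera_params('wrist'); im,d=cams.read_camera('wrist')
    print(o['time_s'],o['tool_pos'].round(4),o['tool_rot'].round(2),o['grip_width'],o['force'].round(2))
    cv2.imwrite(f'pics/{tag}.png',im[:,:,::-1]); np.savez(tag,im=im,d=d,**{k:v for k,v in p.items()})
    for k,z in items:
        for q in landmark_of('wrist',k): print(k,np.round(q['position'],1),round(q['conf'],2),atz(p,q['position'],z).round(4))
    return p,im,d
E
python3 - <<'E'
from look import *
p,im,d=look('ram',[('stopper_mid',.0305),('ramekin',0),('stopper',.005)])
H,W=d.shape; v,u=np.mgrid[:H,:W]; f=210/np.tan(np.radians(p['vfov'])/2)
X=np.stack([(u-p['cx'])/f,-(v-p['cy'])/f,-np.ones_like(u)],-1)*d[...,None]@rot(p).T+p['eye']
z=X[...,2]
m=(z>.046)&(z<.07)&(np.hypot(X[...,0]-.538,X[...,1]-.255)<.04)
print(m.sum(),np.median(z[m]),z[m].max(),X[m].mean(0),X[m].min(0),X[m].max(0), proj(p,X[m].mean(0)))
m2=(z>.030)&(z<.037)&(np.hypot(X[...,0]-.538,X[...,1]-.255)<.07)&(np.hypot(X[...,0]-.538,X[...,1]-.255)>.03)
print(m2.sum(),X[m2].min(0),X[m2].max(0),X[m2].mean(0)); print(z[-1,::50].round(4))
E
```

```text
2.35 [0.5373 0.256  0.3328] [-1.7996e+02 -3.0000e-02  6.3820e+01] 0.08718056587261357 [-0.2   0.01 -0.75]
stopper_mid [205.4 276.4] 0.73 [0.535  0.2557 0.0305]
ramekin [196.6 282. ] 0.75 [0.5365 0.2605 0.    ]
stopper [201.3 278.9] 0.95 [0.5382 0.2565 0.005 ]
301 0.05609196134283562 0.05781673928564118 [0.53384175 0.25665214 0.05533526] [0.52767588 0.24963737 0.04605454] [0.54128943 0.26314062 0.05781674] [211.25661726 276.72821346]
1831 [0.49239754 0.21448666 0.03000903] [0.58338766 0.30513197 0.03678334] [0.53884904 0.25963982 0.03372634]
[0.2652 0.2661 0.2672 0.2667 0.2683 0.2677 0.2686 0.2674 0.2632 0.2641
 0.2636 0.2633]
```

View pics/ram.png

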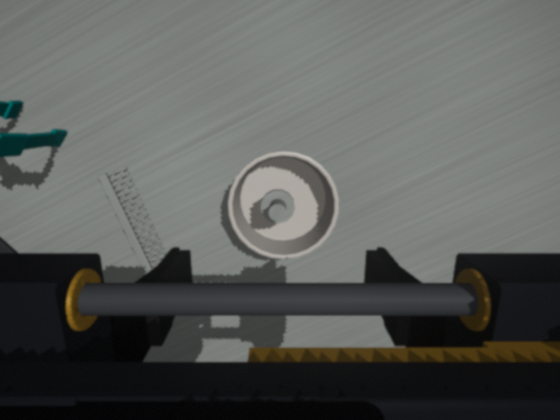

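The wrist view shows the ramekin at about (203,284), with the knob top at (208,276). The depth puts the knob top at z = 0.056, as expected, with its axis near (0.5345, 0.2564). Next, the stand.

Request:
jog_arm(
  rows=[
    [0,-0.0363,0.0085,0,0,0,0],
    [0,-0.0363,0.0085,0,0,0,0],
    [0,-0.0363,0.0085,0,0,0,0],
    [0,-0.0363,0.0085,0,0,0,0],
    [0,-0.0363,0.0085,0,0,0,0],
    [0,-0.0363,0.0085,0,0,0,0],
    [0,-0.0363,0.0085,0,0,0,0],
    [0,-0.0363,0.0085,0,0,0,0],
    [0,0,0,0,0,0,0],
    [0,0,0,0,0,0,0],
    [0,0,0,0,0,0,0],
  ],
)

```text
time_s: 3.47
tool_pos: [0.4705, -0.034, 0.3331]
tool_rot: [180.0, -0.1, 63.9]
force: [0.1, 0.4, -1.0]
grip_width: 0.0865
```

```bash
cat >> h.py <<'E'
def cloud(p,d):
    H,W=d.shape; v,u=np.mgrid[:H,:W]; f=210/np.tan(np.radians(p['vfov'])/2)
    return np.stack([(u-p['cx'])/f,-(v-p['cy'])/f,-np.ones_like(u)],-1)*d[...,None]@rot(p).T+p['eye']
E
python3 - <<'E'
from look import *
p,im,d=look('stand',[('tongs_grip',.072),('tongs_tip',.006),('stand_pocket',.006),('tongs',.006)])
X=cloud(p,d); z=X[...,2]; c=np.hypot(X[...,0]-.47,X[...,1]+.035)
def rect(m,n):
    q=X[m][:,:2]; r=cv2.minAreaRect((q*1000).astype(np.float32)); print(n,m.sum(),r, X[m].mean(0).round(4),np.median(z[m]))
rect((z>.1)&(z<.12)&(c<.06),'bow')
rect((z>.055)&(z<.12)&(c<.06),'tongs')
rect((z>.034)&(z<.042)&(c<.06),'rim')
rect((z>.003)&(z<.009)&(c<.075),'foot')
q=X[(z>.06)&(z<.12)&(c<.06)]; print(z[(c<.06)&(z<.13)].max())
cv2.imwrite('pics/standc.png',cv2.resize(im[60:300,130:430,::-1],None,fx=2.5,fy=2.5,interpolation=cv2.INTER_CUBIC))
E
```

```text
3.4667 [ 0.4705 -0.034   0.3331] [ 1.7997e+02 -7.0000e-02  6.3900e+01] 0.08650512265934987 [ 0.12  0.42 -0.97]
tongs_grip [ 44.9 213.3] 0.85 [ 0.3483 -0.0194  0.072 ]
tongs_grip [222.3 271.7] 0.7 [ 0.4694 -0.0383  0.072 ]
tongs_grip [ 15.9 411.7] 0.56 [0.388  0.0989 0.072 ]
stand_pocket [200.1 275.3] 0.96 [ 0.4693 -0.0358  0.006 ]
tongs [202.1 274.8] 0.61 [ 0.4708 -0.037   0.006 ]
tongs [ 60.2 226.5] 0.57 [ 0.3472 -0.0199  0.006 ]
bow 798 ((469.2133483886719, -36.55413818359375), (18.47213363647461, 20.690576553344727), 15.9244966506958) [ 0.4683 -0.0355  0.1085] 0.11047236311335981
tongs 1935 ((469.1861877441406, -36.36002731323242), (18.521934509277344, 51.27454376220703), 14.566826820373535) [ 0.4676 -0.0339  0.0951] 0.09642557893803194
rim 875 ((469.252197265625, -36.73060989379883), (31.219449996948242, 63.927947998046875), 14.32077693939209) [ 0.4604 -0.0331  0.0381] 0.03822391218706167
foot 6227 ((465.25848388671875, -37.95410919189453), (98.7707748413086, 90.04744720458984), 14.299827575683594) [ 0.4602 -0.0326  0.0062] 0.0062456931616581834
0.11399701971267495
```

View pics/standc.png

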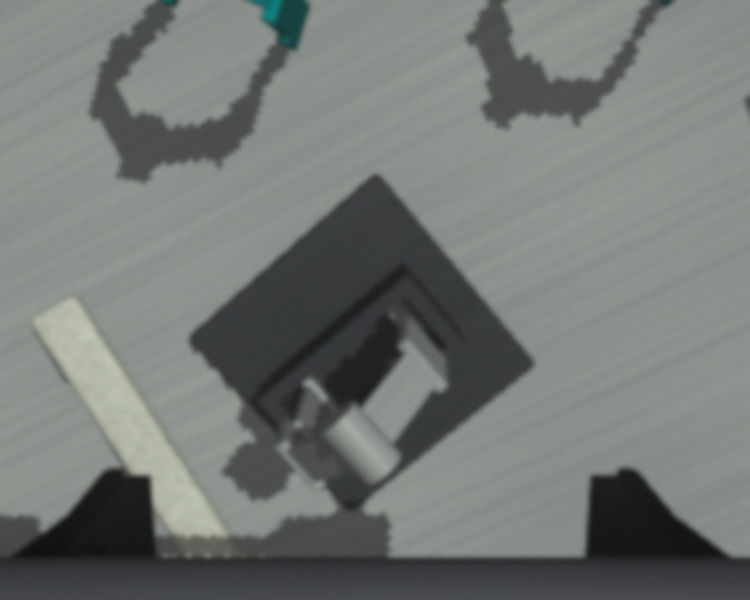

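The crop shows the steel tongs in the dark stand, with the bow at crop (360,440) and the foot plate square round it. The rectangles fitted to tongs and rim agree: centre (0.4692, -0.0366), opening axis at about 104.4° in the world. I turn to that yaw and centre over them.

Request:
jog_arm(
  rows=[
    [0,0,0,0,0,0,-6.75],
    [0,0,0,0,0,0,-6.75],
    [0,0,0,0,0,0,-6.75],
    [0,0,0,0,0,0,-6.75],
    [0,0,0,0,0,0,-6.75],
    [0,0,0,0,0,0,-6.75],
    [0,-0.0021,-0.0019,0.03,0,0,0],
    [0,0,0,0,0,0,0],
    [0,0,0,0,0,0,0],
    [0,0,0,0,0,0,0],
  ],
)

```text
time_s: 4.55
tool_pos: [0.4693, -0.0372, 0.3033]
tool_rot: [-180.0, 0.0, 104.3]
force: [0.9, -0.6, 0.4]
grip_width: 0.0871
```

Run:
```python
from look import *
p,im,d=look('stand2',[('tongs_grip',.072),('stand_pocket',.006)])
print(status.get_obs()['qpos'].round(1))
X=cloud(p,d); z=X[...,2]; c=np.hypot(X[...,0]-.47,X[...,1]+.035)
def rect(m,n):
    q=X[m][:,:2]; r=cv2.minAreaRect((q*1000).astype(np.float32)); print(n,m.sum(),r)
rect((z>.1)&(z<.12)&(c<.06),'bow')
rect((z>.055)&(z<.12)&(c<.045),'tongs')
rect((z>.034)&(z<.042)&(c<.06),'rim')
```

```text
4.55 [ 0.4693 -0.0372  0.3033] [-180.      0.    104.34] 0.08706241028951232 [ 0.87 -0.63  0.37]
tongs_grip [236.  278.7] 0.94 [ 0.4699 -0.0372  0.072 ]
tongs_grip [ 40.  359.7] 0.75 [ 0.3483 -0.0222  0.072 ]
stand_pocket [208.4 282. ] 0.81 [ 0.4679 -0.0347  0.006 ]
[-20.6   0.5  22.1 115.8  -0.2  63.6 106. ]
bow 1093 ((469.4644775390625, -36.5106315612793), (18.79244041442871, 21.319992065429688), 12.60077953338623)
tongs 2434 ((469.513427734375, -36.6273078918457), (18.723283767700195, 51.083213806152344), 14.266183853149414)
rim 1360 ((469.06103515625, -36.86138153076172), (30.964990615844727, 64.16228485107422), 14.165376663208008)
```

Request:
jog_arm(
  rows=[
    [0,0,0,0.0225,0,0,0],
    [0,0,0,0.0225,0,0,0],
    [0,0,0,0.0225,0,0,0],
    [0,0,0,0,0,0,0],
    [0,0,0,0,0,0,0],
    [0.3,0,0,0,0,0,0],
    [0.4,0,0,0,0,0,0],
    [0.475,0,0,0,0,0,0],
    [0.475,0,0,0,0,0,0],
    [0.475,0,0,0,0,0,0],
    [0.475,0,0,0,0,0,0],
    [0.475,0,0,0,0,0,0],
  ],
  grip_force=40,
)

```text
time_s: 5.7
tool_pos: [0.4691, -0.0375, 0.2354]
tool_rot: [180.0, -0.0, 104.3]
force: [-0.9, -0.3, -1.7]
grip_width: 0.0501
```

Request:
jog_arm(
  rows=[
    [0.475,0,0,0,0,0,0],
    [0.475,0,0,0,0,0,0],
    [0.475,0,0,0,0,0,0],
    [0.475,0,0,0,0,0,0],
  ],
)

```text
time_s: 6.03
tool_pos: [0.469, -0.0376, 0.2351]
tool_rot: [-180.0, -0.0, 104.3]
force: [0.1, -0.5, -1.0]
grip_width: 0.0461
```

Request:
jog_arm(
  rows=[
    [0.478,0,0,-0.005,0,0,0],
    [0.478,0,0,-0.01,0,0,0],
    [0.478,0,0,-0.01,0,0,0],
    [0.478,0,0,-0.01,0,0,0],
    [0.478,0,0,-0.01,0,0,0],
    [0.478,0,0,-0.015,0,0,0],
    [0.478,0,0,-0.02,0,0,0],
    [0.478,0,0,-0.02,0,0,0],
    [0.478,0,0,0,0,0,0],
    [0.478,0,0,0,0,0,0],
  ],
)

```text
time_s: 6.87
tool_pos: [0.4695, -0.0376, 0.337]
tool_rot: [179.8, 0.0, 104.3]
force: [-1.0, 1.0, -0.9]
grip_width: 0.0454
```

Run:
```python
from look import *
p,im,d=look('lift',[('tongs_tip',.105),('tongs_grip',.171)])
X=cloud(p,d); z=X[...,2]; c=np.hypot(X[...,0]-.469,X[...,1]+.037)
m=(c<.05)&(z>.06)&(z<.24)
Rt=R.from_euler('xyz',status.get_obs()['tool_rot'],degrees=True).as_matrix()
L=(X[m]-status.get_obs()['tool_pos'])@Rt
print(m.sum(),L.min(0),L.max(0))
for a in np.arange(.11,.26,.01):
    s=L[(L[:,2]>=a)&(L[:,2]<a+.01)]
    if len(s): print(round(a,3),len(s),s.min(0)[:2].round(4),s.max(0)[:2].round(4))
cv2.imwrite('pics/liftc.png',cv2.resize(im[120:360,130:430,::-1],None,fx=2,fy=2))
```

```text
6.8667 [ 0.4695 -0.0376  0.337 ] [1.7979e+02 1.0000e-02 1.0433e+02] 0.04541609525402362 [-0.97  1.01 -0.95]
tongs_grip [ 50.8 350. ] 0.83 [ 0.3697 -0.0353  0.171 ]
tongs_grip [152.8 497.2] 0.8 [0.3916 0.0353 0.171 ]
11369 [-0.03602811 -0.03648165  0.0944599 ] [0.03505445 0.01350555 0.22539031]
0.11 1305 [-0.0308 -0.0125] [0.0286 0.0048]
0.12 1359 [-0.0292 -0.0071] [0.0266 0.0116]
0.13 1224 [-0.0291 -0.0009] [0.0265 0.0135]
0.14 726 [-0.036  -0.0096] [0.0336 0.0121]
0.15 764 [-0.0345 -0.0094] [0.0317 0.0005]
0.16 611 [-0.0333 -0.0093] [0.0305 0.0049]
0.17 754 [-0.033  -0.0092] [0.0306 0.0082]
0.18 246 [-0.0318 -0.0085] [0.0294 0.0084]
0.19 199 [-0.019  -0.0042] [0.0172 0.0087]
0.2 275 [-0.0173 -0.0054] [0.0165 0.01  ]
0.21 168 [-0.0157 -0.0059] [0.0151 0.0102]
0.22 30 [-0.0158 -0.0057] [ 0.0155 -0.0047]
```

View pics/liftc.png

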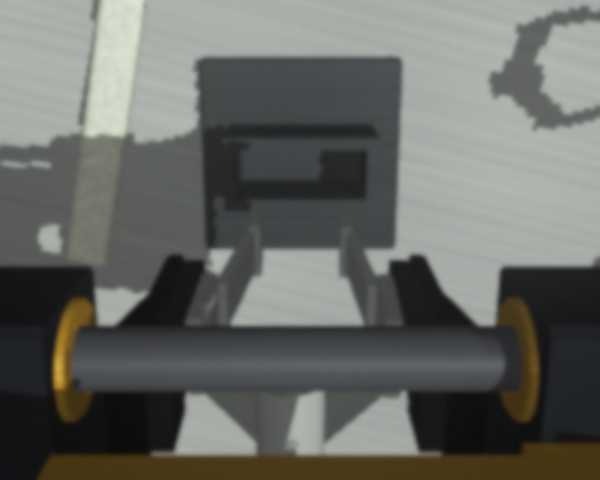

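The crop shows the tongs held straight between the fingers and the pocket empty. In the tool frame the jaw tips are centred on x and sit about +1 to 2 mm in y. Now I carry them to hover over the knob and compare jaw and knob in one image.

Request:
jog_arm(
  rows=[
    [0.478,0.015,0.0075,0,0,0,0],
    [0.478,0.025,0.0125,0,0,0,0],
    [0.478,0.025,0.0125,0,0,0,0],
    [0.478,0.03,0.015,0,0,0,0],
    [0.478,0.03,0.015,0,0,0,0],
    [0.478,0.03,0.015,0,0,0,0],
    [0.478,0.03,0.015,0,0,0,0],
    [0.478,0.03,0.015,0,0,0,0],
    [0.478,0.0236,0.012,0,0,0,0],
    [0.478,0.02,0.01,0,0,0,0],
    [0.478,0.01,0.005,0,0,0,0],
    [0.478,0,0,0,0,0,0],
  ],
)

```text
time_s: 8.02
tool_pos: [0.5323, 0.2588, 0.3338]
tool_rot: [-179.9, -0.0, 104.6]
force: [-0.6, -0.5, -1.2]
grip_width: 0.0457
```

Request:
jog_arm(
  rows=[
    [0.478,0,0,0.015,0,0,0],
    [0.478,0,0,0.015,0,0,0],
    [0.478,0,0,0,0,0,0],
    [0.478,0,0,0,0,0,0],
    [0.478,0,0,0,0,0,0],
  ],
)

```text
time_s: 8.43
tool_pos: [0.5332, 0.2548, 0.3059]
tool_rot: [180.0, 0.0, 104.2]
force: [0.5, 0.5, -1.3]
grip_width: 0.0458
```

Run:
```python
from look import *
p,im,d=look('hov',[('stopper_mid',.0305),('tongs_tip',.075)])
o=status.get_obs(); print(o['qpos'].round(1))
X=cloud(p,d)
Rt=R.from_euler('xyz',[180,0,o['tool_rot'][2]],degrees=True).as_matrix()
L=(X-o['tool_pos'])@Rt
c=np.hypot(L[...,0],L[...,1])<.045
for a in list(np.arange(.14,.24,.01))+[.24,.245,.25,.255,.26,.265]:
    s=L[c&(L[...,2]>=a)&(L[...,2]<a+(.01 if a<.235 else .005))]
    if len(s): print(round(a,3),len(s),s.min(0)[:2].round(4),s.max(0)[:2].round(4),s.mean(0).round(4))
cv2.imwrite('pics/hovc.png',cv2.resize(im[120:360,150:410,::-1],None,fx=2.3,fy=2.3))
```

```text
8.4333 [0.5332 0.2548 0.3059] [1.7998e+02 2.0000e-02 1.0424e+02] 0.04575033718344073 [ 0.53  0.45 -1.3 ]
stopper_mid [219.5 284. ] 0.57 [0.5347 0.2592 0.0305]
[-36.1  15.    9.3  99.2  -2.6  65.9  78.2]
0.14 570 [-0.0365 -0.0116] [0.0329 0.0103] [-0.0007 -0.0034  0.1455]
0.15 858 [-0.0357 -0.0114] [0.0318 0.0101] [-0.002  -0.0086  0.1547]
0.16 653 [-0.0334 -0.0113] [0.0301 0.0015] [-0.0016 -0.0087  0.1649]
0.17 757 [-0.0335 -0.0112] [0.0299 0.0061] [-0.0023 -0.0058  0.175 ]
0.18 342 [-0.0334 -0.0111] [0.0297 0.0063] [-0.0026 -0.0039  0.184 ]
0.19 211 [-0.0197 -0.0062] [0.017  0.0064] [-0.0033 -0.002   0.1948]
0.2 190 [-0.0184 -0.0063] [0.0162 0.0062] [-0.0014 -0.002   0.2048]
0.21 297 [-0.0171 -0.0081] [0.0158 0.0081] [-0.0016 -0.0018  0.2134]
0.22 50 [-0.0163 -0.0081] [ 0.0152 -0.0066] [-0.002  -0.0076  0.2239]
0.245 125 [-0.0063 -0.0051] [0.0068 0.0081] [0.0007 0.0014 0.2495]
0.25 207 [-0.0063 -0.0054] [0.0069 0.0084] [1.000e-04 1.000e-03 2.509e-01]
0.255 37 [-0.0064 -0.0052] [0.0071 0.0007] [ 2.000e-04 -3.600e-03  2.574e-01]
0.26 36 [-0.0065 -0.0052] [0.0072 0.0014] [ 2.000e-04 -3.400e-03  2.626e-01]
0.265 653 [-0.0133 -0.0123] [0.0141 0.0156] [ 2.000e-04 -1.000e-03  2.681e-01]
```

View pics/hovc.png

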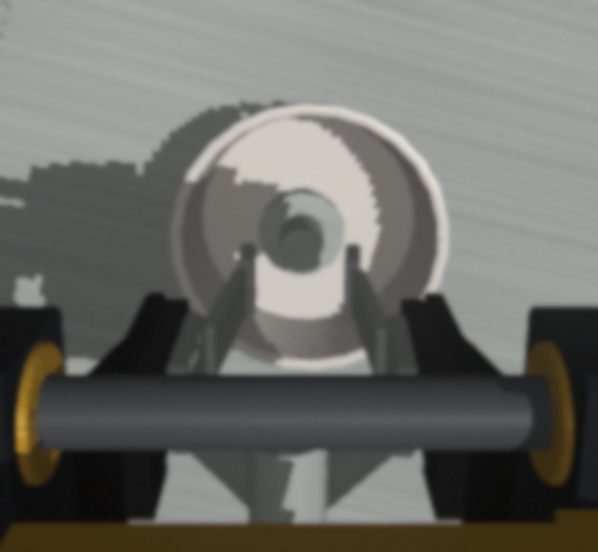

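The crop shows the knob between and below the two jaw tips, centred in the ramekin. The jaws are 0.9 mm off in x and 1.5 mm off in y, and there are 34 mm still to descend.

Request:
jog_arm(
  rows=[
    [0.478,0.0009,0.0015,0,0,0,0],
    [0.478,0,0,0.008,0,0,0],
    [0.478,0,0,0.01,0,0,0],
    [0.478,0,0,0.01,0,0,0],
    [0.478,0,0,0.006,0,0,0],
    [0.478,0,0,0,0,0,0],
    [0.478,0,0,0,0,0,0],
    [0.478,0,0,0,0,0,0],
  ],
)

```text
time_s: 9.25
tool_pos: [0.5343, 0.2573, 0.2713]
tool_rot: [180.0, -0.0, 104.3]
force: [0.4, -1.3, -0.5]
grip_width: 0.0456
```

Run:
```python
from look import *
p,im,d=look('knob',[])
o=status.get_obs()
X=cloud(p,d); Rt=R.from_euler('xyz',[180,0,104.3],degrees=True).as_matrix()
L=(X-o['tool_pos'])@Rt
c=np.hypot(L[...,0],L[...,1])<.04
for a in np.arange(.19,.245,.005):
    s=L[c&(L[...,2]>=a)&(L[...,2]<a+.005)]
    if len(s): print(round(a,3),len(s),s.min(0).round(4),s.max(0).round(4))
    k=s[abs(s[:,0])<.0095]
    if len(k): print('   knob',len(k),k.min(0).round(4),k.max(0).round(4))
cv2.imwrite('pics/knobc.png',cv2.resize(im[180:330,200:360,::-1],None,fx=3.5,fy=3.5))
```

```text
9.25 [0.5343 0.2573 0.2713] [179.99  -0.   104.33] 0.04555108891798497 [ 0.41 -1.31 -0.48]
0.19 112 [-0.0185 -0.006   0.19  ] [0.0181 0.0064 0.195 ]
0.195 98 [-0.0183 -0.0062  0.1951] [0.0173 0.0063 0.1999]
0.2 105 [-0.0173 -0.0063  0.2001] [0.017  0.0063 0.2049]
0.205 86 [-0.0169 -0.0061  0.205 ] [0.0169 0.0065 0.21  ]
0.21 338 [-0.0162 -0.0079  0.2103] [0.0166 0.0083 0.215 ]
   knob 80 [-0.0077 -0.0065  0.2137] [0.0047 0.0062 0.215 ]
0.215 405 [-0.015  -0.0081  0.215 ] [0.0155 0.0071 0.2199]
   knob 366 [-0.0079 -0.0068  0.215 ] [0.006  0.0071 0.2199]
0.22 96 [-0.0153 -0.0079  0.22  ] [0.0159 0.0005 0.2249]
   knob 63 [-0.0079 -0.0069  0.22  ] [0.0055 0.0005 0.2249]
0.225 61 [-0.0155 -0.0079  0.225 ] [ 0.0161 -0.0012  0.2299]
   knob 46 [-0.0075 -0.0069  0.225 ] [ 0.0056 -0.0012  0.2299]
0.23 759 [-0.018  -0.0356  0.23  ] [0.0123 0.0134 0.235 ]
   knob 539 [-0.0095 -0.014   0.23  ] [0.0092 0.0134 0.235 ]
0.235 528 [-0.0399 -0.0398  0.235 ] [0.0315 0.0101 0.2399]
   knob 166 [-0.0094 -0.0398  0.235 ] [0.0094 0.0101 0.2399]
0.24 81 [-0.0399 -0.0313  0.2401] [0.0336 0.0093 0.245 ]
```

View pics/knobc.png

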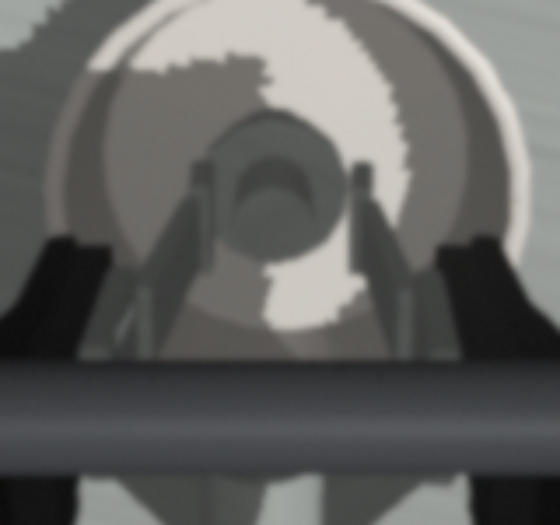

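The crop shows the knob between the jaw tips, centred in y and about 1 mm left in x. I correct that and close with 40 N.

Request:
jog_arm(
  rows=[
    [0.478,-0.0011,0,0,0,0,0],
    [0.478,0,0,0,0,0,0],
    [0.49,0,0,0,0,0,0],
    [0.5,0,0,0,0,0,0],
    [0.52,0,0,0,0,0,0],
    [0.55,0,0,0,0,0,0],
    [0.6,0,0,0,0,0,0],
    [0.8,0,0,0,0,0,0],
    [1,0,0,0,0,0,0],
    [1,0,0,0,0,0,0],
    [1,0,0,0,0,0,0],
    [1,0,0,0,0,0,0],
  ],
  grip_force=40,
)

```text
time_s: 10.3
tool_pos: [0.5344, 0.2562, 0.2713]
tool_rot: [180.0, -0.0, 104.3]
force: [0.7, 0.1, -0.7]
grip_width: 0.0408
```

Request:
jog_arm(
  rows=[
    [1,0,0,0,0,0,0],
    [1,0,0,-0.003,0,0,0],
    [1,0,0,-0.005,0,0,0],
    [1,0,0,-0.01,0,0,0],
    [1,0,0,-0.01,0,0,0],
    [1,0,0,-0.02,0,0,0],
    [1,0,0,-0.025,0,0,0],
    [1,0,0,-0.025,0,0,0],
    [1,0,0,-0.02,0,0,0],
    [1,0,0,-0.012,0,0,0],
    [1,0,0,0,0,0,0],
    [1,0,0,0,0,0,0],
  ],
)

```text
time_s: 11.3
tool_pos: [0.5344, 0.2561, 0.4018]
tool_rot: [179.9, -0.0, 104.3]
force: [-0.3, 0.2, -1.8]
grip_width: 0.0409
```

Run:
```python
from look import *
p,im,d=look('carry',[('ramekin',0)])
o=status.get_obs()
X=cloud(p,d); Rt=R.from_euler('xyz',[180,0,104.3],degrees=True).as_matrix()
L=(X-o['tool_pos'])@Rt
c=np.hypot(L[...,0],L[...,1])<.03
for a in np.arange(.19,.275,.005):
    s=L[c&(L[...,2]>=a)&(L[...,2]<a+.005)]
    if len(s): print(round(a,3),len(s),s.min(0).round(4),s.max(0).round(4))
    k=s[abs(s[:,0])<.0065]
    if len(k): print('   knob',len(k),k.min(0).round(4),k.max(0).round(4))
cv2.imwrite('pics/carryc.png',cv2.resize(im[150:330,180:380,::-1],None,fx=3,fy=3))
```

```text
11.3 [0.5344 0.2561 0.4018] [ 1.7993e+02 -3.0000e-02  1.0433e+02] 0.040875853311655115 [-0.32  0.24 -1.76]
ramekin [188.4 284.1] 0.97 [0.5363 0.2633 0.    ]
ramekin [222.1 280.6] 0.24 [0.5751 0.2693 0.    ]
0.19 119 [-0.0143 -0.0052  0.19  ] [0.0143 0.0072 0.195 ]
0.195 118 [-0.0135 -0.0052  0.195 ] [0.0137 0.0074 0.2   ]
0.2 95 [-0.0127 -0.0053  0.2001] [0.013  0.0066 0.2049]
0.205 219 [-0.0119 -0.0067  0.205 ] [0.0126 0.0084 0.21  ]
0.21 536 [-0.011  -0.0072  0.21  ] [0.0114 0.0087 0.215 ]
   knob 423 [-0.0064 -0.0059  0.2101] [0.0061 0.0083 0.215 ]
0.215 88 [-0.01   -0.0072  0.215 ] [ 0.0116 -0.      0.2199]
   knob 55 [-0.0064 -0.0069  0.215 ] [ 6.200e-03 -1.000e-04  2.198e-01]
0.22 96 [-0.0097 -0.0074  0.2201] [0.0112 0.0084 0.2249]
   knob 65 [-0.0061 -0.0061  0.2202] [0.0063 0.0084 0.2248]
0.225 72 [-0.0113 -0.0124  0.2252] [0.0143 0.0125 0.23  ]
   knob 55 [-0.0055 -0.0124  0.2252] [ 0.0065 -0.0015  0.23  ]
0.23 475 [-0.0127 -0.0129  0.23  ] [0.0144 0.0143 0.235 ]
   knob 269 [-0.0063 -0.0129  0.23  ] [0.0065 0.0143 0.235 ]
0.235 13 [-0.0129 -0.0126  0.235 ] [ 1.050e-02 -2.000e-04  2.367e-01]
   knob 4 [-0.0043 -0.0126  0.2352] [ 2.000e-04 -1.130e-02  2.363e-01]
0.25 2 [-0.0025 -0.007   0.2546] [ 0.0045 -0.0069  0.2548]
   knob 2 [-0.0025 -0.007   0.2546] [ 0.0045 -0.0069  0.2548]
0.255 18 [-0.004  -0.008   0.2555] [ 0.0052 -0.0062  0.2596]
   knob 18 [-0.004  -0.008   0.2555] [ 0.0052 -0.0062  0.2596]
```

View pics/carryc.png

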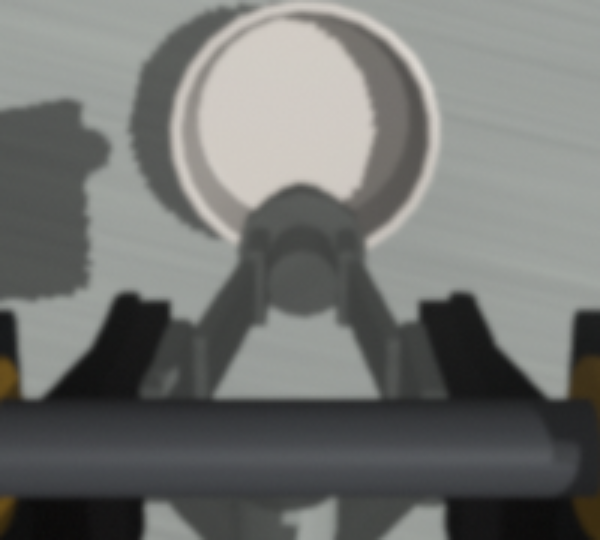

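The crop shows the stopper gripped by its knob, hanging plumb and clear of the ramekin. I carry it across to a viewing spot 75 mm short of the bottle.

Request:
jog_arm(
  rows=[
    [1,-0.0125,-0.005,0,0,0,0],
    [1,-0.025,-0.0101,0,0,0,0],
    [1,-0.025,-0.0101,0,0,0,0],
    [1,-0.025,-0.0101,0,0,0,0],
    [1,-0.025,-0.0101,0,0,0,0],
    [1,-0.025,-0.0101,0,0,0,0],
    [1,-0.025,-0.0101,0,0,0,0],
    [1,-0.025,-0.0101,0,0,0,0],
    [1,-0.025,-0.0101,0,0,0,0],
    [1,-0.025,-0.0101,0,0,0,0],
    [1,-0.025,-0.0101,0,0,0,0],
    [1,-0.025,-0.0101,0,0,0,0],
  ],
)

```text
time_s: 12.4
tool_pos: [0.4918, -0.0534, 0.4001]
tool_rot: [-179.9, -0.0, 104.3]
force: [0.5, 0.7, -1.8]
grip_width: 0.0409
```

Request:
jog_arm(
  rows=[
    [1,-0.025,-0.0101,0,0,0,0],
    [1,-0.025,-0.0101,0,0,0,0],
    [1,-0.025,-0.0101,0,0,0,0],
    [1,-0.025,-0.0101,0,0,0,0],
    [1,-0.025,-0.0101,0,0,0,0],
    [1,-0.025,-0.0101,0,0,0,0],
    [1,-0.025,-0.0101,0,0,0,0],
    [1,-0.025,-0.0101,0,0,0,0],
    [1,-0.0146,-0.0058,0,0,0,0],
    [1,0,0,0,0,0,0],
    [1,0,0,0,0,0,0],
    [1,0,0,0,0,0,0],
  ],
)

```text
time_s: 13.4
tool_pos: [0.462, -0.2799, 0.4004]
tool_rot: [-179.9, -0.1, 104.3]
force: [0.2, 1.3, -1.5]
grip_width: 0.0407
```

```bash
cat > mouth.py <<'E'
from look import *
def mouth(tag,yaw=104.3):
    p,im,d=look(tag,[('bottle_mouth',.096)])
    o=status.get_obs(); print(o['qpos'].round(1))
    X=cloud(p,d); Rt=R.from_euler('xyz',[180,0,yaw],degrees=True).as_matrix()
    m=(X[...,2]>.092)&(X[...,2]<.100)&(np.hypot(X[...,0]-.5355,X[...,1]+.262)<.03)
    q=X[m]; print('rim',m.sum(),q.min(0).round(4),q.max(0).round(4),np.median(q[:,2]))
    (cx,cy),r=cv2.minEnclosingCircle((q[:,:2]*1000).astype(np.float32)); print('circ',cx,cy,r)
    c=np.array([cx/1000,cy/1000,.096]); print('tool',((c-o['tool_pos'])@Rt).round(4))
    L=(X-o['tool_pos'])@Rt; cc=np.hypot(L[...,0],L[...,1])<.03
    for lo,hi,n in [(.211,.2165,'knobtop'),(.2305,.236,'flange')]:
        s=L[cc&(L[...,2]>lo)&(L[...,2]<hi)&((abs(L[...,0])<.0065)|(n=='flange'))]; print(n,len(s),s.min(0).round(4),s.max(0).round(4))
    return p,im,d
E
python3 - <<'E'
from mouth import *
p,im,d=mouth('mouth')
cv2.imwrite('pics/mouthc.png',cv2.resize(im[40:340,130:430,::-1],None,fx=2,fy=2))
E
```

```text
13.4 [ 0.462  -0.2799  0.4004] [-1.7995e+02 -1.0000e-01  1.0435e+02] 0.04066607812873927 [ 0.23  1.29 -1.5 ]
bottle_mouth [297.6 272.7] 0.59 [ 0.5444 -0.2637  0.096 ]
[ -6.    5.3  36.7 100.3  -3.3  75.5 135.9]
rim 163 [ 0.5231 -0.2783  0.0921] [ 0.533  -0.2529  0.0979] 0.09568584672423014
circ 530.0997314453125 -265.591796875 13.017416954040527
tool [-0.0035  0.0689  0.3048]
knobtop 388 [-0.0065 -0.0077  0.2124] [0.0065 0.0064 0.2165]
flange 491 [-0.0129 -0.0145  0.2306] [0.0142 0.0128 0.2359]
```

View pics/mouthc.png

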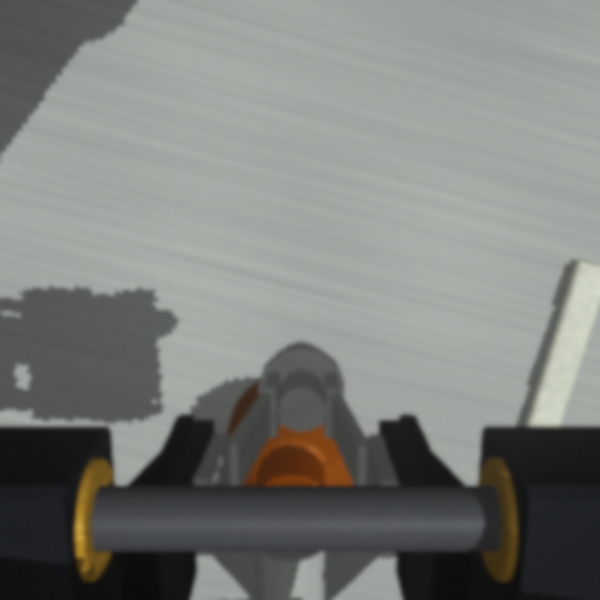

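Wrong side: the image's up is the tool's -y, so the bottle neck hides behind the tongs (crop (290,470)). I move 120 mm along +y to get it in the clear.

Request:
jog_arm(
  rows=[
    [1,0,0.01,0,0,0,0],
    [1,0,0.025,0,0,0,0],
    [1,0,0.025,0,0,0,0],
    [1,0,0.025,0,0,0,0],
    [1,0,0.025,0,0,0,0],
    [1,0,0.01,0,0,0,0],
    [1,0,0,0,0,0,0],
    [1,0,0,0,0,0,0],
    [1,0,0,0,0,0,0],
  ],
)

```text
time_s: 14.25
tool_pos: [0.5776, -0.2515, 0.4012]
tool_rot: [-179.9, 0.0, 104.3]
force: [-0.1, 0.0, -1.5]
grip_width: 0.0406
```

Run:
```python
from mouth import *
p,im,d=mouth('mouth2')
cv2.imwrite('pics/mouth2c.png',cv2.resize(im[60:300,160:400,::-1],None,fx=2,fy=2))
```

```text
14.25 [ 0.5776 -0.2515  0.4012] [-179.94    0.    104.26] 0.04055661162738733 [-0.11  0.02 -1.51]
bottle_mouth [164.2 277.1] 0.81 [ 0.5428 -0.2616  0.096 ]
[ -6.6  17.8  34.6  87.7 -10.2  77.8 133.2]
rim 862 [ 0.5236 -0.2797  0.0922] [ 0.5567 -0.2465  0.0983] 0.09600758171966339
circ 540.32763671875 -262.9255676269531 16.865365982055664
tool [-0.0016 -0.0386  0.3056]
knobtop 393 [-0.0063 -0.0066  0.2125] [0.0062 0.0074 0.2165]
flange 488 [-0.0126 -0.0134  0.2306] [0.0145 0.0139 0.2359]
```

View pics/mouth2c.png

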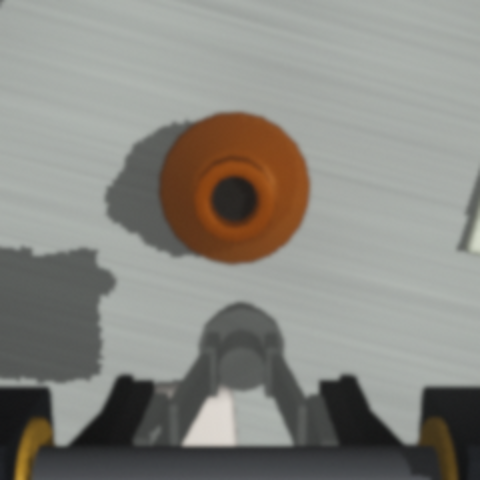

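The crop shows the bottle neck clear, with the bore at crop (237,198). The rim fit has radius 16.9 mm at z = 0.096, which matches the given size. I shift x by -2.2 mm and y by -38.9 mm, descend 28 mm, and recheck from the visible rim arc.

Request:
jog_arm(
  rows=[
    [1,-0.0022,-0.0089,0,0,0,0],
    [1,0,-0.015,0,0,0,0],
    [1,0,-0.015,0,0,0,0],
    [1,0,0,0.014,0,0,0],
    [1,0,0,0.014,0,0,0],
    [1,0,0,0,0,0,0],
    [1,0,0,0,0,0,0],
    [1,0,0,0,0,0,0],
  ],
)

```text
time_s: 15.02
tool_pos: [0.5411, -0.263, 0.3741]
tool_rot: [179.9, 0.0, 104.3]
force: [-0.4, -0.1, -1.3]
grip_width: 0.0406
```

Run:
```python
from mouth import *
from scipy.optimize import least_squares
p,im,d=mouth('mouth3')
o=status.get_obs(); X=cloud(p,d)
Rt=R.from_euler('xyz',[180,0,104.3],degrees=True).as_matrix()
m=(X[...,2]>.0945)&(X[...,2]<.098)&(np.hypot(X[...,0]-.5403,X[...,1]+.2629)<.02)
cs,_=cv2.findContours(m.astype(np.uint8),cv2.RETR_EXTERNAL,cv2.CHAIN_APPROX_NONE)
c=max(cs,key=len)[:,0]; L=((X[c[:,1],c[:,0]]-o['tool_pos'])@Rt)[:,:2]
t=(np.array([.5403,-.2629,.096])-o['tool_pos'])@Rt; print('pred',t.round(4))
L=L[(np.hypot(*(L-t[:2]).T)>.0145)]
s=least_squares(lambda v:np.hypot(*(L-v).T)-.0168,[0,0],loss='soft_l1',f_scale=.0005); print(len(L),s.x.round(4),np.abs(s.fun).mean(), L.min(0),L.max(0))
cv2.imwrite('pics/mouth3c.png',cv2.resize(im[120:300,180:380,::-1],None,fx=3,fy=3))
```

```text
15.0167 [ 0.5411 -0.263   0.3741] [1.7995e+02 3.0000e-02 1.0430e+02] 0.04061997823277409 [-0.38 -0.08 -1.3 ]
bottle_mouth [215.2 277.4] 0.98 [ 0.5414 -0.2641  0.096 ]
[ -6.2  15.   35.2  93.9  -8.9  73.8 134.9]
rim 602 [ 0.5235 -0.2796  0.092 ] [ 0.5516 -0.2462  0.0982] 0.09595835006936856
circ 539.9771728515625 -262.9063415527344 16.872779846191406
tool [ 0.0003 -0.0015  0.2783]
knobtop 399 [-0.0065 -0.0071  0.2118] [0.0065 0.0068 0.2165]
flange 496 [-0.013  -0.0136  0.2307] [0.0141 0.0136 0.236 ]
pred [ 0.0003 -0.0012  0.2783]
86 [ 0.0003 -0.0008] 0.0004566092126772384 [-0.01607653 -0.0182054 ] [0.01632849 0.00688252]
```

View pics/mouth3c.png

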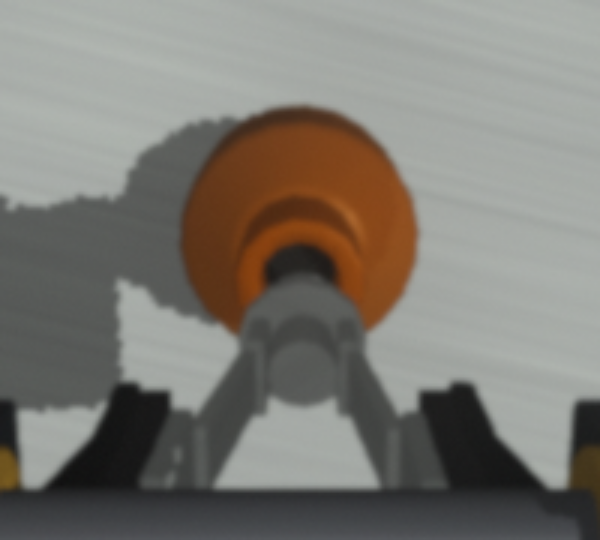

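The crop shows the foot just above the bore, with an offset of about 1.2 mm in y. The mouth2 depth image may also show the seat inside the bore, so I check that.

Run:
```python
from h import *
for t in ['mouth2','mouth3']:
    a=np.load(t+'.npz'); p={k:a[k] for k in ['vfov','cx','cy','eye','attitude']}; p={k:(float(v) if v.ndim==0 else v) for k,v in p.items()}
    X=cloud(p,a['d'])
    m=(np.hypot(X[...,0]-.5403,X[...,1]+.2629)<.009)&(X[...,2]<.094)&(X[...,2]>.05)
    z=X[m][:,2]; print(t,m.sum(),np.percentile(z,[1,10,25,50,75,90]).round(4)); print(np.histogram(z,bins=np.arange(.06,.096,.002)))
```

```text
mouth2 357 [0.0828 0.0835 0.084  0.0845 0.085  0.0854]
(array([  0,   0,   0,   0,   0,   0,   0,   0,   0,   0,   0,  85, 268,
         4,   0,   0,   0]), array([0.06 , 0.062, 0.064, 0.066, 0.068, 0.07 , 0.072, 0.074, 0.076,
       0.078, 0.08 , 0.082, 0.084, 0.086, 0.088, 0.09 , 0.092, 0.094]))
mouth3 212 [0.0829 0.0835 0.084  0.0844 0.0849 0.0852]
(array([  0,   0,   0,   0,   0,   0,   0,   0,   0,   0,   0,  60, 150,
         2,   0,   0,   0]), array([0.06 , 0.062, 0.064, 0.066, 0.068, 0.07 , 0.072, 0.074, 0.076,
       0.078, 0.08 , 0.082, 0.084, 0.086, 0.088, 0.09 , 0.092, 0.094]))
```

Request:
jog_arm(
  rows=[
    [1,0,-0.0011,0,0,0,0],
    [1,0,0,0,0,0,0],
    [1,0,0,0.004,0,0,0],
    [1,0,0,0.004,0,0,0],
    [1,0,0,0.004,0,0,0],
    [1,0,0,0.003,0,0,0],
    [1,0,0,0,0,0,0],
    [1,0,0,0,0,0,0],
    [1,0,0,0,0,0,0],
  ],
)

```text
time_s: 15.87
tool_pos: [0.5404, -0.2629, 0.3583]
tool_rot: [180.0, 0.0, 104.3]
force: [0.2, 0.8, -1.0]
grip_width: 0.0408
```

The depth suggests a seat near z = 0.0845, so contact should come at a TCP height of about 0.350. I approach and then feel in small steps.

Request:
jog_arm(
  rows=[
    [1,0,0,0.0015,0,0,0],
    [1,0,0,0.0015,0,0,0],
    [1,0,0,0,0,0,0],
    [1,0,0,0,0,0,0],
  ],
)

```text
time_s: 16.2
tool_pos: [0.5403, -0.2628, 0.3552]
tool_rot: [-180.0, -0.0, 104.3]
force: [-0.3, 0.4, -0.3]
grip_width: 0.041
```

Request:
jog_arm(
  rows=[
    [1,0,0,0.0005,0,0,0],
    [1,0,0,0.0005,0,0,0],
    [1,0,0,0,0,0,0],
  ],
)

```text
time_s: 16.45
tool_pos: [0.5403, -0.2628, 0.3542]
tool_rot: [-180.0, -0.0, 104.3]
force: [-0.1, 0.1, -2.1]
grip_width: 0.0407
```

Request:
jog_arm(
  rows=[
    [1,0,0,0.0005,0,0,0],
    [1,0,0,0.0005,0,0,0],
    [1,0,0,0,0,0,0],
  ],
)

```text
time_s: 16.7
tool_pos: [0.5403, -0.2628, 0.3531]
tool_rot: [-180.0, -0.0, 104.3]
force: [-0.0, 0.3, -2.5]
grip_width: 0.041
```

Request:
jog_arm(
  rows=[
    [1,0,0,0.0005,0,0,0],
    [1,0,0,0.0005,0,0,0],
    [1,0,0,0,0,0,0],
  ],
)

```text
time_s: 16.95
tool_pos: [0.5403, -0.2628, 0.3521]
tool_rot: [-180.0, -0.0, 104.3]
force: [0.1, 0.6, -1.8]
grip_width: 0.0406
```

Request:
jog_arm(
  rows=[
    [1,0,0,0.0005,0,0,0],
    [1,0,0,0.0005,0,0,0],
    [1,0,0,0,0,0,0],
  ],
)

```text
time_s: 17.2
tool_pos: [0.5403, -0.2628, 0.3511]
tool_rot: [-180.0, -0.0, 104.3]
force: [-0.9, -0.2, -2.3]
grip_width: 0.0409
```

Request:
jog_arm(
  rows=[
    [1,0,0,0.0004,0,0,0],
    [1,0,0,0.0004,0,0,0],
    [1,0,0,0,0,0,0],
  ],
)

```text
time_s: 17.45
tool_pos: [0.5404, -0.2628, 0.3505]
tool_rot: [180.0, -0.0, 104.3]
force: [-0.0, 0.5, -1.9]
grip_width: 0.0406
```

Request:
jog_arm(
  rows=[
    [1,0,0,0.0004,0,0,0],
    [1,0,0,0.0004,0,0,0],
    [1,0,0,0,0,0,0],
  ],
)

```text
time_s: 17.7
tool_pos: [0.5405, -0.2629, 0.3504]
tool_rot: [179.9, 0.0, 104.3]
force: [-0.5, 0.9, 3.2]
grip_width: 0.0407
```

Contact: the vertical force rose by about 5 N. Baseline is -1.8 N, so a 15 N push should read about +13.

Request:
jog_arm(
  rows=[
    [1,0,0,0.0003,0,0,0],
    [1,0,0,0,0,0,0],
  ],
)

```text
time_s: 17.87
tool_pos: [0.5406, -0.2629, 0.3503]
tool_rot: [179.9, 0.0, 104.3]
force: [-0.8, 1.1, 6.6]
grip_width: 0.041
```

Request:
jog_arm(
  rows=[
    [1,0,0,0.0003,0,0,0],
    [1,0,0,0,0,0,0],
  ],
)

```text
time_s: 18.03
tool_pos: [0.5406, -0.2629, 0.3503]
tool_rot: [179.9, 0.0, 104.3]
force: [-1.7, 2.3, 7.0]
grip_width: 0.0407
```

Request:
jog_arm(
  rows=[
    [1,0,0,0.0003,0,0,0],
    [1,0,0,0,0,0,0],
  ],
)

```text
time_s: 18.2
tool_pos: [0.5407, -0.2631, 0.3502]
tool_rot: [179.9, 0.0, 104.3]
force: [-1.4, 0.7, 7.1]
grip_width: 0.0404
```

Request:
jog_arm(
  rows=[
    [1,0,0,0,0,0,0],
    [1,0,0,0,0,0,0],
  ],
)

```text
time_s: 18.37
tool_pos: [0.5407, -0.2631, 0.3503]
tool_rot: [179.9, 0.0, 104.3]
force: [-0.3, 1.6, 6.7]
grip_width: 0.0406
```

Request:
jog_arm(
  rows=[
    [1,0,0,0.0005,0,0,0],
    [1,0,0,0,0,0,0],
    [1,0,0,0,0,0,0],
  ],
)

```text
time_s: 18.62
tool_pos: [0.5408, -0.2632, 0.3502]
tool_rot: [179.8, 0.1, 104.3]
force: [-0.3, 0.8, 8.5]
grip_width: 0.0406
```

Steady stiffness is about 5 N/mm. Another 1 mm should bring the push to about 15 N.

Request:
jog_arm(
  rows=[
    [1,0,0,0.0005,0,0,0],
    [1,0,0,0.0003,0,0,0],
    [1,0,0,0,0,0,0],
    [1,0,0,0,0,0,0],
  ],
)

```text
time_s: 18.95
tool_pos: [0.5409, -0.2634, 0.35]
tool_rot: [179.8, 0.1, 104.3]
force: [-0.3, 0.3, 11.3]
grip_width: 0.0412
```

Request:
jog_arm(
  rows=[
    [1,0,0,0.0003,0,0,0],
    [1,0,0,0,0,0,0],
    [1,0,0,0,0,0,0],
    [1,0,0,0,0,0,0],
  ],
)

```text
time_s: 19.28
tool_pos: [0.541, -0.2634, 0.35]
tool_rot: [179.8, 0.1, 104.3]
force: [-2.1, 1.2, 12.3]
grip_width: 0.041
```

Request:
jog_arm(
  rows=[
    [1,0,0,0,0,0,0],
    [1,0,0,0,0,0,0],
    [1,0,0,0,0,0,0],
    [1,0,0,0,0,0,0],
    [1,0,0,0,0,0,0],
    [1,0,0,0,0,0,0],
  ],
)

```text
time_s: 19.78
tool_pos: [0.541, -0.2634, 0.35]
tool_rot: [179.8, 0.1, 104.3]
force: [-1.6, 0.8, 12.1]
grip_width: 0.0406
```

About 14 N was held for more than 0.7 s, and the foot height of 0.084 matches the seat. I relieve the push, open to 46 mm, and check before lifting.

Request:
jog_arm(
  rows=[
    [1,0,0,-0.001,0,0,0],
    [1,0,0,-0.001,0,0,0],
    [1,0,0,-0.0007,0,0,0],
    [1,0,0,0,0,0,0],
    [1,0,0,0,0,0,0],
  ],
)

```text
time_s: 20.2
tool_pos: [0.5405, -0.2632, 0.3502]
tool_rot: [180.0, 0.1, 104.3]
force: [-0.1, -0.8, 4.5]
grip_width: 0.0409
```

Request:
jog_arm(
  rows=[
    [0.475,0,0,0,0,0,0],
    [0.475,0,0,0,0,0,0],
    [0.475,0,0,0,0,0,0],
    [0.475,0,0,0,0,0,0],
    [0.475,0,0,0,0,0,0],
    [0.475,0,0,0,0,0,0],
  ],
)

```text
time_s: 20.7
tool_pos: [0.5403, -0.2627, 0.3495]
tool_rot: [-180.0, -0.0, 104.3]
force: [-0.0, -0.7, -1.8]
grip_width: 0.0458
```

Released. I lift straight up, slowly at first, then look back at the stopper.

Request:
jog_arm(
  rows=[
    [0.475,0,0,-0.003,0,0,0],
    [0.475,0,0,-0.005,0,0,0],
    [0.475,0,0,-0.008,0,0,0],
    [0.475,0,0,-0.012,0,0,0],
    [0.475,0,0,-0.015,0,0,0],
    [0.475,0,0,-0.015,0,0,0],
    [0.475,0,0,0,0,0,0],
    [0.475,0,0,0,0,0,0],
  ],
)

```text
time_s: 21.37
tool_pos: [0.5405, -0.2632, 0.4095]
tool_rot: [179.8, 0.1, 104.3]
force: [0.8, 0.5, -1.3]
grip_width: 0.0458
```

Run:
```python
from look import *
p,im,d=look('after',[])
o=status.get_obs(); print(o['qpos'].round(1))
X=cloud(p,d); Rt=R.from_euler('xyz',[180,0,104.3],degrees=True).as_matrix(); L=(X-o['tool_pos'])@Rt
c=np.hypot(X[...,0]-.5403,X[...,1]+.2629)<.03
for lo in np.arange(.094,.140,.004):
    s=X[c&(X[...,2]>lo)&(X[...,2]<lo+.004)]
    if len(s): print(lo.round(3),len(s),s.min(0).round(4),s.max(0).round(4))
c=np.hypot(L[...,0],L[...,1])<.03
for a in np.arange(.19,.24,.005):
    s=L[c&(L[...,2]>=a)&(L[...,2]<a+.005)]
    if len(s): print(round(a,3),len(s),s.min(0).round(4),s.max(0).round(4))
cv2.imwrite('pics/afterc.png',cv2.resize(im[120:320,170:390,::-1],None,fx=2.5,fy=2.5))
```

```text
21.3667 [ 0.5405 -0.2632  0.4095] [1.7984e+02 9.0000e-02 1.0432e+02] 0.045845596766655734 [ 0.85  0.53 -1.25]
[ -6.5  13.6  35.5  91.4  -8.1  77.5 134.3]
0.094 354 [ 0.5235 -0.2797  0.094 ] [ 0.5514 -0.2465  0.0977]
0.098 2 [ 0.5279 -0.2707  0.098 ] [ 0.5288 -0.2674  0.0983]
0.11 11 [ 0.527  -0.2728  0.1112] [ 0.5342 -0.2497  0.114 ]
0.114 485 [ 0.5269 -0.2756  0.114 ] [ 0.5541 -0.248   0.118 ]
0.118 103 [ 0.5278 -0.2752  0.118 ] [ 0.554  -0.2488  0.1218]
0.122 20 [ 0.5337 -0.2686  0.1221] [ 0.5422 -0.256   0.126 ]
0.126 25 [ 0.5335 -0.2687  0.126 ] [ 0.5416 -0.2562  0.13  ]
0.13 22 [ 0.5337 -0.2686  0.1303] [ 0.5437 -0.2565  0.134 ]
0.134 255 [ 0.5337 -0.2687  0.134 ] [ 0.5472 -0.2552  0.1377]
0.19 106 [-0.0191 -0.0055  0.1901] [0.0173 0.0072 0.195 ]
0.195 95 [-0.0185 -0.0055  0.1951] [0.0168 0.0076 0.2   ]
0.2 97 [-0.0179 -0.0052  0.2   ] [0.0165 0.0072 0.205 ]
0.205 80 [-0.0177 -0.0056  0.205 ] [0.0164 0.007  0.21  ]
0.21 233 [-0.0169 -0.0074  0.21  ] [0.0161 0.0094 0.215 ]
0.215 43 [-0.0161 -0.0072  0.2152] [0.0157 0.0082 0.2199]
0.22 44 [-0.016  -0.0071  0.22  ] [0.016  0.0051 0.225 ]
0.225 12 [-0.0162 -0.0068  0.2251] [ 0.0155 -0.0018  0.227 ]
```

View pics/afterc.png

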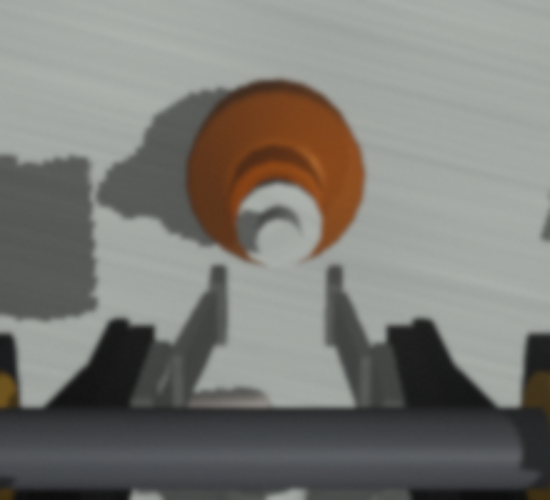

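The crop shows the stopper upright in the neck (flange at crop (280,225)) with the tongs free of it. The knob top at 0.1355 puts the foot at 0.0845, on the seat. Now back to the stand.

Request:
jog_arm(
  rows=[
    [0.475,0.0123,-0.0011,0,0,0,0],
    [0.475,0.025,-0.0015,0,0,0,0],
    [0.475,0.028,-0.0015,0,0,0,0],
    [0.475,0.028,-0.0015,0,0,0,0],
    [0.475,0.028,-0.0015,0,0,0,0],
    [0.475,0.028,-0.0015,0,0,0,0],
    [0.475,0.028,-0.0015,0,0,0,0],
    [0.475,0.028,-0.0015,0,0,0,0],
    [0.475,0.019,-0.001,0,0,0,0],
    [0.475,0.012,-0.0005,0,0,0,0],
    [0.475,0,0,0,0,0,0],
  ],
)

```text
time_s: 22.33
tool_pos: [0.4679, -0.0335, 0.407]
tool_rot: [-179.9, -0.1, 104.7]
force: [0.3, -1.0, -0.2]
grip_width: 0.0458
```

Request:
jog_arm(
  rows=[
    [0.475,0,0,0.02,0,0,0],
    [0.475,0,0,0.03,0,0,0],
    [0.475,0,0,0.03,0,0,0],
    [0.475,0,0,0.03,0,0,0],
    [0.475,0,0,0.01,0,0,0],
    [0.475,0,0,0,0,0,0],
    [0.475,0,0,0,0,0,0],
    [0.475,0,0,0,0,0,0],
  ],
)

```text
time_s: 23.0
tool_pos: [0.4701, -0.0374, 0.2895]
tool_rot: [179.8, 0.0, 104.3]
force: [0.9, -0.6, -1.4]
grip_width: 0.0457
```

Run:
```python
from look import *
p,im,d=look('ret',[('stand_pocket',.006)])
o=status.get_obs(); X=cloud(p,d); Rt=R.from_euler('xyz',[180,0,104.3],degrees=True).as_matrix(); L=(X-o['tool_pos'])@Rt
c=np.hypot(L[...,0],L[...,1])<.05
m=c&(X[...,2]>.034)&(X[...,2]<.042)
r=cv2.minAreaRect((L[m][:,:2]*1000).astype(np.float32)); print('rim',m.sum(),r,L[m].min(0).round(4),L[m].max(0).round(4))
c=np.hypot(L[...,0],L[...,1])<.03
for a in np.arange(.19,.235,.005):
    s=L[c&(L[...,2]>=a)&(L[...,2]<a+.005)]
    if len(s): print(round(a,3),len(s),s.min(0).round(4),s.max(0).round(4))
cv2.imwrite('pics/retc.png',cv2.resize(im[120:320,170:390,::-1],None,fx=2.5,fy=2.5))
```

```text
23.0 [ 0.4701 -0.0374  0.2895] [1.7984e+02 4.0000e-02 1.0431e+02] 0.045654849496546204 [ 0.85 -0.57 -1.44]
stand_pocket [212.8 281.3] 0.97 [ 0.4697 -0.0356  0.006 ]
rim 1790 ((0.6990432739257812, -0.5357503890991211), (31.572845458984375, 64.15067291259766), 89.851318359375) [-0.0314 -0.0163  0.2489] [0.0328 0.0153 0.2557]
0.19 116 [-0.0192 -0.0058  0.1901] [0.0179 0.0071 0.195 ]
0.195 101 [-0.0182 -0.0055  0.195 ] [0.0173 0.007  0.1999]
0.2 85 [-0.0179 -0.0056  0.2001] [0.017  0.0071 0.2049]
0.205 92 [-0.0172 -0.0053  0.2053] [0.0168 0.0073 0.2098]
0.21 250 [-0.017  -0.0073  0.2103] [0.0166 0.0087 0.215 ]
0.215 34 [-0.0156 -0.0073  0.2155] [0.0159 0.0074 0.2199]
0.22 38 [-0.0155 -0.0074  0.2202] [0.0163 0.0075 0.2249]
0.225 28 [-0.0158 -0.0072  0.225 ] [0.0165 0.0023 0.2279]
```

Rim centre and jaw tips differ by only 0.7 mm in x and 1.2 mm in y. I correct that and lower into the pocket (the 12 pictures are used up, so numbers only from here).

Request:
jog_arm(
  rows=[
    [0.475,0.0007,-0.0012,0,0,0,0],
    [0.475,0,0,0,0,0,0],
    [0.475,0,0,0.01,0,0,0],
    [0.475,0,0,0.01,0,0,0],
    [0.475,0,0,0.01,0,0,0],
    [0.475,0,0,0.01,0,0,0],
    [0.475,0,0,0.008,0,0,0],
    [0.475,0,0,0.003,0,0,0],
    [0.475,0,0,0.001,0,0,0],
    [0.475,0,0,0,0,0,0],
    [0.475,0,0,0,0,0,0],
  ],
)

```text
time_s: 24.02
tool_pos: [0.468, -0.0368, 0.236]
tool_rot: [180.0, 0.0, 104.3]
force: [-0.1, 0.5, -1.2]
grip_width: 0.0456
```

Request:
jog_arm(
  rows=[
    [0.475,0,0,0.0005,0,0,0],
    [0.475,0,0,0,0,0,0],
    [0.475,0,0,0,0,0,0],
  ],
)

```text
time_s: 24.27
tool_pos: [0.468, -0.0368, 0.2356]
tool_rot: [180.0, 0.0, 104.3]
force: [0.4, -0.4, -1.1]
grip_width: 0.0461
```

Request:
jog_arm(
  rows=[
    [0.45,0,0,0,0,0,0],
    [0.42,0,0,0,0,0,0],
    [0.39,0,0,0,0,0,0],
    [0.3,0,0,0,0,0,0],
    [0.15,0,0,0,0,0,0],
    [0,0,0,0,0,0,0],
    [0,0,0,0,0,0,0],
    [0,0,0,0,0,0,0],
    [0,0,0,0,0,0,0],
  ],
)

```text
time_s: 25.02
tool_pos: [0.4679, -0.0367, 0.2354]
tool_rot: [180.0, -0.0, 104.3]
force: [-0.6, -0.3, 0.5]
grip_width: 0.0827
```

Request:
jog_arm(
  rows=[
    [0,0,0,-0.005,0,0,0],
    [0,0,0,-0.01,0,0,0],
    [0,0,0,-0.015,0,0,0],
    [0,0,0,-0.02,0,0,0],
    [0,0,0,-0.03,0,0,0],
    [0,0,0,-0.03,0,0,0],
    [0,0,0,-0.03,0,0,0],
    [0,0,0,0,0,0,0],
    [0,0,0,0,0,0,0],
    [0,0,0,0,0,0,0],
  ],
)

```text
time_s: 25.85
tool_pos: [0.4676, -0.0368, 0.3755]
tool_rot: [180.0, -0.0, 104.3]
force: [-0.2, 0.4, -0.2]
grip_width: 0.0871
```

Run:
```python
from look import *
p,im,d=look('fin',[('tongs_grip',.072),('stand_pocket',.006)])
X=cloud(p,d); z=X[...,2]; c=np.hypot(X[...,0]-.469,X[...,1]+.0366)
def rect(m,n):
    q=X[m][:,:2]; r=cv2.minAreaRect((q*1000).astype(np.float32)); print(n,m.sum(),r)
rect((z>.1)&(z<.12)&(c<.06),'bow')
rect((z>.055)&(z<.12)&(c<.045),'tongs'); print('top',z[(c<.03)&(z<.13)].max())
rect((z>.034)&(z<.042)&(c<.06),'rim')
# stopper & bystanders vs. first images
for n in ['scene','top']:
    q=cams.camera_params(n); im,d=cams.read_camera(n); d0=np.load(n+'.npy'); Y=cloud(q,d)
    X0=cloud(q,d0); a=cv2.imread(f'pics/{n}.png')[:,:,::-1]
    ch=(abs(Y[...,2]-X0[...,2])>.012)&(Y[...,2]<.16)&(X0[...,2]<.16)&(d>0)&(d0>0)
    k,_,st,ce=cv2.connectedComponentsWithStats(cv2.morphologyEx(ch.astype(np.uint8),cv2.MORPH_OPEN,np.ones((2,2),np.uint8)))
    for i in range(1,k):
        if st[i,4]>=6: 
            r,cc=int(ce[i,1]),int(ce[i,0]); print(n,'changed',ce[i,::-1].round(),st[i,4],Y[r,cc].round(3),X0[r,cc].round(3))
    for k in ['ramekin','stopper']: print(n,k,[(np.round(v['position'],1).tolist(),round(v['conf'],2)) for v in landmark_of(n,k)])
```

```text
25.85 [ 0.4676 -0.0368  0.3755] [ 1.7998e+02 -1.0000e-02  1.0433e+02] 0.08705173040376557 [-0.23  0.39 -0.2 ]
tongs_grip [ 62.4 336.4] 0.97 [ 0.348  -0.0225  0.072 ]
tongs_grip [206.2 278.3] 0.8 [ 0.4667 -0.0372  0.072 ]
tongs_grip [153.2 467.2] 0.58 [0.3867 0.099  0.072 ]
stand_pocket [195.1 279.3] 0.77 [ 0.4711 -0.0349  0.006 ]
bow 583 ((467.89776611328125, -36.060508728027344), (18.311294555664062, 20.57829475402832), 14.809576988220215)
tongs 1309 ((467.943359375, -36.229461669921875), (18.341968536376953, 51.43881607055664), 14.573366165161133)
top 0.11413549184853791
rim 715 ((469.32769775390625, -36.848236083984375), (31.132705688476562, 64.20923614501953), 14.241340637207031)
scene changed [148. 207.] 139 [ 0.542 -0.254  0.119] [ 0.468 -0.394 -0.   ]
scene changed [318. 365.] 209 [0.52  0.247 0.01 ] [1.001 0.623 0.866]
scene ramekin [([329.9, 359.8], 0.65), ([225.8, 293.0], 0.53), ([220.7, 294.0], 0.29)]
scene stopper [([156.9, 206.0], 0.47)]
top changed [  0. 118.] 8 [ 1.598  0.681 -0.744] [ 1.608  0.686 -0.76 ]
top changed [  0. 199.] 6 [ 1.58   0.335 -0.738] [ 1.593  0.339 -0.759]
top changed [  0. 208.] 6 [ 1.582  0.298 -0.744] [ 1.596  0.302 -0.767]
top changed [  5. 238.] 6 [ 1.551  0.173 -0.74 ] [ 1.564  0.175 -0.761]
top changed [199. 402.] 121 [ 0.536 -0.258  0.132] [ 0.545 -0.268  0.087]
top changed [215. 179.] 108 [0.539 0.261 0.008] [0.53  0.251 0.06 ]
top ramekin [([215.6, 181.0], 0.62), ([203.2, 396.1], 0.62), ([151.3, 322.5], 0.47)]
top stopper [([199.1, 401.8], 0.61), ([200.0, 395.7], 0.49), ([143.8, 222.7], 0.4)]
```

The tongs stand upright in the pocket as before, the stopper is in the bottle, and nothing else moved. I hand it in.

```bash
python3 -c "
from h import *
print(env.sign_off(), status.get_obs()['time_s'])"
```

```text
the job is handed in; nothing more can be done
the job is handed in; nothing more can be done
```

The stopper is seated in the open amber bottle and the steel tongs are back in their stand. The job was handed in at about 26 s of the 64 s allowed.

- **Stopper:** I picked it up by its knob with the tongs and lowered it into the neck. Contact came at a foot height of about 0.084 m, about 12 mm below the rim, which agrees with the seat seen in the depth image.
- **Press:** I pressed with about 14 N for more than 0.7 s. The highest reading in any report was about 14 N, but force is only read at the end of each call, so I did not see values in between. I took the load off before opening the tongs.
- **After release:** The knob top stood at 0.1355 m, so the foot was still on the seat, and the stopper was upright.
- **Tongs:** They stand upright in the pocket at the same angle and height as at the start, within 1.5 mm of where they were. The gripper is clear of them.
- **Everything else:** Comparing depth images from before and after, the only changes on the counter were at the ramekin, where the stopper had been, and at the bottle neck.

**Disagreements:** The first estimates from the scene and top cameras differed by up to 14 mm, so I used the wrist camera's depth for positions. The trained network's bottle-mouth point was about 3 mm off the rim circle I fitted, and I went with the fitted circle. My first look at the bottle was from the wrong side, so I moved round and looked again. I had used all 12 views by the end, so the final check was by measurement only.

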